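Open the laser engraver's coolant reservoir for topping up

ROBOT

A 6-joint arm with a two-finger parallel gripper is mounted at the origin on the work surface. World frame = base frame: x ahead of the robot, y to its left, z up, the work surface at z = 0. Lengths are in m, angles in degrees, forces in N, time in s.
With the tool pointing down it reaches from about 0.4 to 0.825 m from the base axis. Payload 7 kg.
Tool frame: the origin (TCP) lies midway between the tips of the shut fingers; the grasp point (between the pads) lies hold_point_z behind it (hold_point_z is the distance from the TCP to the grasp point, in m); z points along the fingers, y is the line along which they close (so a half turn about z gives the same grasp; the last joint's range is limited). The gripper opens to 88 mm and grips with 3 to 60 N. Pads are 19 mm wide; open, the fingers measure 130 mm over their backs; the gripper's body (78 mm by 193 mm) begins 47 mm behind the grasp point.
Start: joints at [83.543, 20.546, 0.682, 0, -70.136, -16.507], TCP at [0.263, 0.621, 0.227] pointing down, gripper open.
Joint ranges: [-176.03, 176.03], [-82.01, 121.73], [-58.28, 71.71], [-173.87, 95.51], [-174.79, -0.11], [-173.66, 173.66]. Speed limits (degrees/s): [136.94, 136.94, 172.46, 180, 180, 180].

INTERFACE

Orientations are given as [roll, pitch, yaw] about the fixed x, y, z axes, in that order (R = Rz(yaw) Ry(pitch) Rx(roll)).
In Python, from plant import * gives the robot as it stands.
- The arm moves only by the tool step_arm, never from a script. Its argument "steps" is a list that holds one entry, the list of rows, each a list of 6 numbers: the shift along the tool's x, y, z scaled (see below), then the turn, a rotation vector about the tool's x, y, z scaled (see below). In form: [[[tx, ty, tz, wx, wy, wz], ...]]. A call has 1 to 20 rows; each row is the pose to reach, as a shift and turn from the pose commanded when the call began, along the tool's axes at that moment; what a row does not reach only later rows make up. The controller multiplies each number of a shift by 100 mm and each number of a turn by 0.5 rad. A row lasts 1/10 s, in which the tool goes at most 50 mm and 8.59 degrees, less where a joint would pass 70% of its speed; a pose out of reach is approached as far as the arm can. A call with a number of a shift or a turn outside -1 to 1 is refused whole. A call with a gripper value outside its range is refused whole. "jaw" is the closure in counts, from 0 (fully open) to 255 (shut), set as the call begins (left out, the last holds). The fingers move at their own pace and stop on an object; the grip force is fixed at half the most. Time passes only in rows, so rows that repeat a pose let the fingers close. It gives the time, the measured TCP pose, the force, the opening and the grip force at its end, in the units of the state.
- get_obs(): the state, without advancing time (a new reading comes with each control period).
- snapshot(name): name is "scene" or "top" or "wrist"; returns (picture, depth): 420x560x3 uint8, red, green, blue; 420x560 float32, m along the optical axis (not along the pixel's ray), 0 where there is no reading.
- calibration(name): a dict with "mtx" (3x3 intrinsics, pixels), "rvec" (rotation vector, rad) and "tvec" (3), from world to camera coordinates, as OpenCV has them. Camera axes: x right, y down, z forward; pixel columns grow to the right and rows downward; lengths in m; the calibration is good to about 2 mm. A picture is of the moment at which its call begins: read the wrist's pose just before it. calibration takes no time and is no camera call; for the wrist camera it gives the pose at the moment of the call.
- close_job(): hands the job in; it is judged then, once.
The state is a dict: "clock": time; "joint_pos": joint angles; "qvel": joint speeds; "tau": joint torques, N m; "tool_pos": TCP position; "orientation": TCP orientation; "force": force on the tool from outside, world axes, zero at the start; "moment": the same for the moment, N m; "opening": finger opening in m; "gripper_force": force on a finger pad.
Only numpy, scipy, OpenCV 4.12 (cv2) and the standard library are available. Lean on these libraries where they do the work, as an engineer would, in place of code of your own. Each camera call takes 0.05 s, during which the arm holds its last target. There are 200 camera calls.

TASK

Get the engraver's coolant reservoir ready for topping up: slide its flat cover fully back, unscrew the black filler cap in the well beneath it, and lift the cap clear. Set the cap down gently, the same way up, wholly on the cork coaster in the tray, let go of it, and leave the cover fully back. Leave the tape roll, bottle, jar and stack of coasters as they stand.

Things in the scene. Friction and masses are not known exactly. Their poses are not given: they have to be found in the camera images.
- reservoir: Fixed white box 320 (its x) x 180 (y) x 105 mm high, 12 mm rails along the long top edges. Origin: centre of its underside, z up. Its -x half is an open well 144 x 144 mm, centred at x = -76 mm, floor at z = 30, walls to z = 105 mm; the white threaded filler neck stands in the well's middle, the cap on it. The +x half is a flat closed deck over which the cover slides open.
- neck (a point): Centre of the neck's top rim, on the vertical thread axis, 68 mm above the reservoir's underside. Neck 50 mm over its thread. Right-hand thread: the cap unscrews anticlockwise seen from above and climbs 27 mm a turn; free after about 4.9 rad (+-0.2), 21 mm of climb, then it lifts straight up. Turns easily, stays where let go; a pull without turning does not free it.
- cover (a joint): Slide of the flat grey cover (156 mm along the slide, 164 wide, 6 thick, upper face 111 mm above the reservoir's underside). In m: 0 = well covered, 0.15 = fully back at its stop, well open; grows along the reservoir's +x. Starts at 0 to 0.04. Slides with 1.5 N friction and some damping; stays where left.
- cover_grip (a point): Middle of the top of the cover's upright grip bar. The bar stands on the middle of the cover: 70 mm long along the reservoir's y, 14 mm thick along its x, 30 mm high above the cover's upper face.
- cap: Black plastic filler cap, 52 mm high, about 0.14 kg: ribbed round knob, 62 mm diameter, at z = 32 to 52 mm; below it an open-bottomed skirt, 60 mm diameter. Origin: centre of its lower rim, z up along its axis. Screwed home, the rim is 36 mm above the reservoir's underside (32 mm below the neck's top) and the top 88 mm, under the cover.
- tray: Fixed grey plastic tray 231 mm long (its x), 118 mm wide (its y), 18 mm high; floor and walls 5 mm thick. Origin: centre of its underside. A wall across the middle makes two bays of about 108 x 108 mm, centred at x = +56.5 and -56.5 mm. One holds the coaster, the other the tape roll; which is which varies.
- coaster: Round flat cork coaster, 100 mm in diameter, 5 mm thick, lying loose on the floor of one tray bay. Origin: centre of its underside, z up.
- tape_roll: Tall empty cardboard tape core standing with its axis upright in the other bay: 88 mm in diameter, 45 mm high, 6 mm wall. Origin: centre of its underside. To be left alone.
- glue_bottle: White bottle standing on the table, 56 mm in diameter, 190 mm high, between reservoir and tray. Origin: centre of its underside. To be left alone.
- bead_jar: Glass jar with metal lid standing on the table, 60 mm in diameter, 90 mm high, between reservoir and tray. Origin: centre of its underside. To be left alone.
- coaster_stack: Stack of wooden coasters bound as one piece, 104 mm in diameter, 56 mm high, on the table beyond reservoir and tray. Origin: centre of its underside. To be left alone.
Things that resemble listed ones, but are neither listed nor needed, are in the scene too. There is more than one size of the coaster; the job needs the middle-sized.

How it is judged (in metres and radians):
On the way, in this order (a step that is already met when the one before it is completed fails the run):
1. the cover is slid fully back, to within 12 mm of its stop (value of joint cover above 0.138 m), for 0.1 s.
2. the cap is off the thread, its lower rim above the neck's top (z of cap in the frame of neck above 0.003 m), for 0.1 s.
3. the cap stands on the coaster while still held (set down, not dropped) (horizontal distance between cap and coaster below 0.02 m and z of cap in the frame of coaster below 0.01 m and contact force between cap and the fingers above 0.5 N).
At the end, for the whole second after the job is handed in: The cover is within 12 mm of its fully open stop; the cap stands upright (within 7 degrees), rim down, flat on the coaster with its centre within 20 mm of the coaster's centre, at rest and released; the coaster lies flat (value of joint cover above 0.138 m and horizontal distance between cap and coaster below 0.02 m and z of cap in the frame of coaster between 0.002 and 0.008 m and angle between cap's own z axis and vertical below 0.12 rad and angle between coaster's own z axis and vertical below 0.1 rad and linear speed of cap below 0.02 m/s and contact force between cap and the fingers below 0.1 N); the robot touches nothing.
It fails at once if the bottle, jar or stack of coasters is shifted by more than 30 mm or tipped by more than 17 degrees (distance of any of glue_bottle, bead_jar, coaster_stack from where it was at the start of the episode above 0.03 m or angle between any of glue_bottle, bead_jar, coaster_stack's own z axis and vertical above 0.3 rad).
It fails at once if the tape roll is shifted by more than 30 mm or tipped by more than 17 degrees (distance of tape_roll from where it was at the start of the episode above 0.03 m or angle between tape_roll's own z axis and vertical above 0.3 rad).
It also fails if it takes over 72 s, if anything falls off the work surface, if the arm or the gripper's body presses on something with over 40 N, if the wrist force passes 120 N, or if a joint passes its speed limit or range.

## Working session

There is one attempt and no reset: what is moved stays moved. The work goes in short steps, Python scripts to look and compute and a tool call to move; the robot and the scene stay as the last step left them, time stands still between calls to the robot, and variables do not carry over. Pictures are saved under pics/ and viewed, at most 10 in all, crops included, and the job is handed in when it is done.

Besides the shell and the picture viewer there is one more tool, called by a JSON object that holds its "op" and its "data". step_arm: Moves the arm, as the interface text tells. Its arguments: {"type":"object","properties":{"steps":{"type":"array","items":{"type":"array","items":{"type":"array","items":{"type":"number","minimum":-1,"maximum":1}}}},"jaw":{"type":"number"}},"required":["steps"]}

```bash
mkdir -p pics; ls; cat > h.py <<'E'
from plant import *
import numpy as np, cv2
def snap(n,f):
    im,d=snapshot(n); c=calibration(n)
    cv2.imwrite(f'pics/{f}.png',im[:,:,::-1]); np.savez(f'pics/{f}.npz',im=im,d=d,**c)
    return im,d,c
def pts(d,c):
    R,_=cv2.Rodrigues(np.array(c['rvec'],float)); t=np.array(c['tvec'],float).reshape(3)
    K=np.array(c['mtx']); v,u=np.mgrid[:d.shape[0],:d.shape[1]]
    P=np.stack([(u-K[0,2])/K[0,0]*d,(v-K[1,2])/K[1,1]*d,d],-1)
    return (P-t)@R
E
python3 - <<'E'
from h import *
o=get_obs(); print(o)
a=snap('top','top0')[0]; b=snap('scene','scene0')[0]
cv2.imwrite('pics/top0x.png',cv2.resize(a[:,:,::-1],(800,600)))
E
```

```text
pics
{'clock': 0.0, 'joint_pos': array([ 8.35420205e+01,  2.05903039e+01,  6.33432866e-01, -2.03356529e-02,
       -7.01379744e+01, -1.65087327e+01]), 'qvel': array([ 0.11178164,  0.05153801, -0.02970894,  0.01068014,  0.04951562,
       -0.036156  ]), 'tau': array([ 1.81686799e-03, -5.82721066e+01,  2.93052292e+01,  6.99724495e+00,
        6.83402453e-03, -1.74524512e-04]), 'tool_pos': array([0.26319305, 0.62102246, 0.22563221]), 'orientation': array([ 1.79903632e+02, -8.62521269e-03, -2.29736300e+01]), 'force': array([-0.05059871,  0.77290809,  0.31141188]), 'moment': array([ 0.00648563,  0.01293585, -0.02172384]), 'gripper_force': 0.0, 'opening': 0.0878025777966597}
```

View pics/top0x.png

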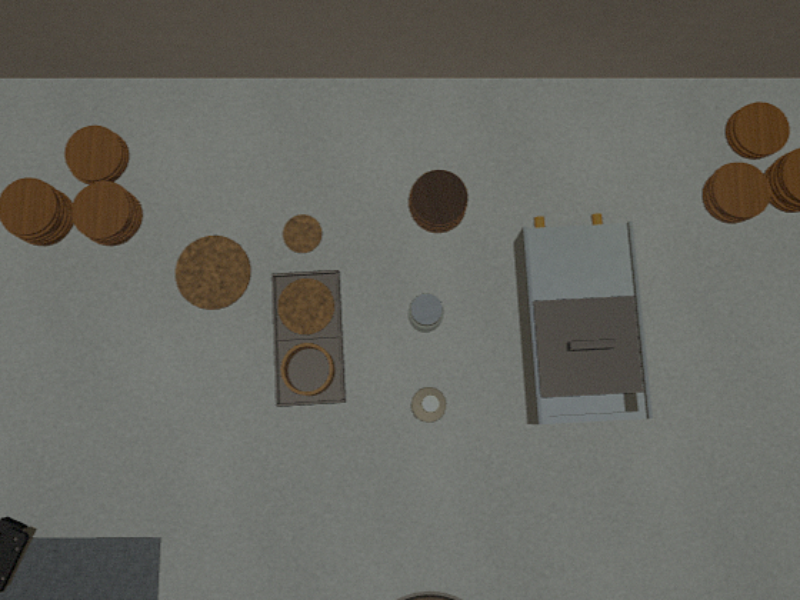

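View pics/scene0.png

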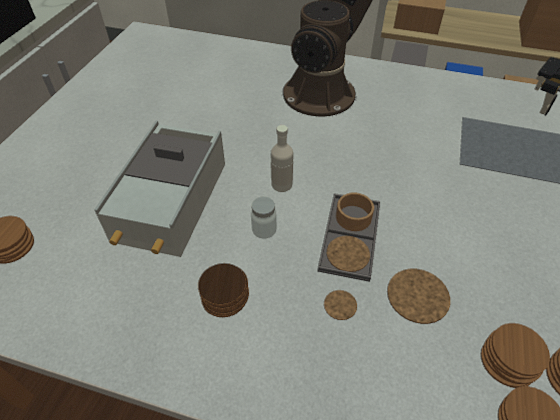

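The top view (800 px scale) shows:
- **Cork discs:** large at (213,272) loose on the table, small at (302,233) loose on the table, and middle-sized at (306,306) in the tray's upper bay. The one in the tray is the one I want.
- **Tray and nearby objects:** tape roll at (307,370), jar at (426,311), bottle at (429,404). The dark coaster stack is at (438,200), with decoy stacks at the left and right edges.
- **Reservoir:** (585,320), grip bar at (591,345), with a strip of the well open at the bottom (robot) side.

```bash
python3 - <<'E'
from h import *
z=np.load('pics/top0.npz'); P=pts(z['d'],z); im=z['im']
def reg(n,x0,x1,y0,y1,zlo,zhi):
    a=P[int(y0*.7):int(y1*.7),int(x0*.7):int(x1*.7)].reshape(-1,3)
    a=a[(a[:,2]>zlo)&(a[:,2]<zhi)]
    r=cv2.minAreaRect((a[:,:2]*1000).astype(np.float32)); c=cv2.minEnclosingCircle((a[:,:2]*1000).astype(np.float32))
    print(n,len(a),'z',a[:,2].mean().round(4),'rect',np.round(r[0],1),np.round(r[1],1),round(r[2],1),'circ',np.round(c[0],1),round(c[1],1),'mean',(a[:,:2].mean(0)*1000).round(1))
reg('res',505,660,205,435,.085,.15)
reg('cover',505,660,205,435,.108,.1155)
reg('grip',550,630,330,360,.128,.15)
reg('tape',275,340,340,400,.035,.055)
reg('trayrim',265,355,260,415,.0135,.025)
reg('jar',400,450,285,335,.07,.12)
reg('bot',400,450,380,430,.15,.22)
reg('stack',405,475,165,235,.045,.07)
# cork by colour
hsv=cv2.cvtColor(im,cv2.COLOR_RGB2HSV)
for n,(u,v) in dict(mid=(306,306),large=(213,272),small=(302,233)).items():
    r=45
    m=np.zeros(hsv.shape[:2],bool); m[int((v-r)*.7):int((v+r)*.7),int((u-r)*.7):int((u+r)*.7)]=1
    if n=='mid': m[int(338*.7):]=0; m[:int(272*.7)]=0
    m&=(hsv[...,1]>85)
    k=cv2.morphologyEx(m.astype(np.uint8),cv2.MORPH_OPEN,np.ones((3,3))); a=P[k>0]
    cc=cv2.minEnclosingCircle((a[:,:2]*1000).astype(np.float32)); print(n,len(a),a.mean(0).round(4),np.round(cc[0],1),cc[1])
for u,v in [(530,330),(585,320),(585,260),(585,405),(630,400),(310,372),(250,150)]: print(u,v,P[int(v*.7),int(u*.7)].round(3))
im2=im[140:310,350:470,::-1]; cv2.imwrite('pics/crop1.png',np.hstack([cv2.resize(im2,None,fx=3.3,fy=3.3,interpolation=2),cv2.resize(im[175:290,180:260,::-1],(390,561))]))
E
```

```text
res 10254 z 0.1101 rect [ 560.9 -251.3] [320.9 182.1] 3.0 circ [ 560.9 -251.5] 183.0 mean [ 566.8 -250.4]
cover 5128 z 0.1115 rect [ 560.4 -251.3] [319.6 182.1] 3.0 circ [ 560.9 -248.2] 181.3 mean [ 537.5 -252.9]
grip 209 z 0.1408 rect [ 519.9 -253.3] [14.4 70.3] 3.2 circ [ 519.4 -253.3] 35.3 mean [ 519.4 -252.6]
tape 325 z 0.0486 rect [487.4 204.2] [86.4 86.7] 84.3 circ [487.7 204.4] 44.1 mean [487.4 205.3]
trayrim 855 z 0.0174 rect [544.6 208.4] [231.4 118.7] 3.5 circ [543.8 208.3] 127.9 mean [552.6 209.6]
jar 403 z 0.0903 rect [582.5   5. ] [51.3 51.7] 71.2 circ [583.2   5. ] 26.8 mean [582.2   5.1]
bot 118 z 0.191 rect [426.6   2.6] [23.9 24.1] 44.6 circ [427.5   2.9] 12.9 mean [427.    2.8]
stack 1320 z 0.0562 rect [780.7 -17.3] [ 99.  102.7] 89.3 circ [781.  -17.3] 52.5 mean [779.9 -17.5]
mid 1221 [0.5988 0.212  0.0127] [523.5 141.2] 153.25717163085938
large 2106 [0.6597 0.3775 0.009 ] [557.9 234.4] 244.7646484375
small 557 [0.7285 0.2207 0.0136] [586.  139.7] 204.20037841796875
530 330 [ 0.547 -0.162  0.116]
585 320 [ 0.561 -0.251  0.111]
585 260 [ 0.661 -0.256  0.105]
585 405 [ 0.428 -0.265  0.03 ]
630 400 [ 0.434 -0.332  0.067]
310 372 [0.485 0.202 0.007]
250 150 [0.887 0.32  0.   ]
```

View pics/crop1.png

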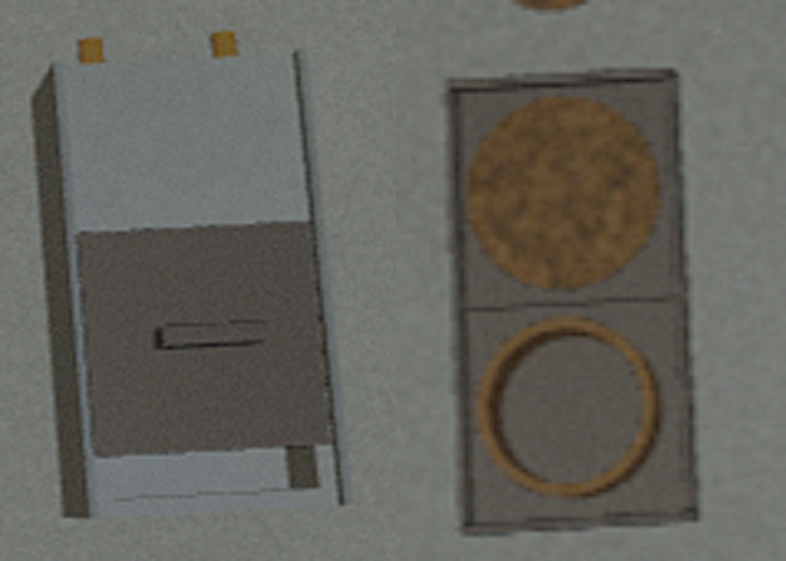

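The close crop confirms the choices: middle cork disc in the far bay, tape roll in the near bay, and the bar standing across the slide with the well towards the robot. The measured sizes also match (320x182, bar 14x70 at z 0.141, tray 231x118).

```bash
cat >> h.py <<'E'
from scipy.spatial.transform import Rotation as Ro
def plan(wps,start=None):
    """wps: list of (x,y,z,yaw total deg, signed continuous). prints calls"""
    o=get_obs(); 
    p,R=(np.array(o['tool_pos']),Ro.from_euler('xyz',o['orientation'],degrees=True)) if start is None else start
    for w in wps:
        q=np.array(w[:3],float); T=Ro.from_euler('xyz',[180,0,w[3]],degrees=True)
        s=R.inv().apply(q-p)/0.1; r=(R.inv()*T).as_rotvec()/0.5
        n=int(max(np.ceil(np.linalg.norm(q-p)/.05),np.ceil(np.linalg.norm(r)*.5/np.radians(8.59))))
        print([float(x) for x in np.r_[s,r].round(3)],'rows',n, 'BAD' if max(abs(np.r_[s,r]))>1 else '')
        p,R=q,T
def res(x,y=0): 
    a=np.radians(3.0); return np.array([.561+x*np.cos(a)-y*np.sin(a),-.2513+x*np.sin(a)+y*np.cos(a)])
E
python3 - <<'E'
from h import *
import plant; print([n for n in dir(plant) if n[0]!='_'], globals().get('hold_point_z'))
plan([(.35,.55,.24,-45),(.42,.45,.25,-70)])
E
```

```text
['PlanningError', 'calibration', 'close_job', 'get_obs', 'hold_point_z', 'snapshot'] 0.0188
[1.076, 0.316, -0.142, 0.003, -0.001, 0.769] rows 3 BAD
[1.202, 0.212, -0.1, -0.0, -0.0, 0.873] rows 3 BAD
```

{"op": "step_arm", "data": {"steps": [[[0.9,0.3,-0.2,0,0,0.8],[0.9,0.3,-0.2,0,0,0.8],[0.9,0.3,-0.2,0,0,0.8],[0.9,0.3,-0.2,0,0,0.8]]], "jaw": 0}}

```text
clock: 0.5
tool_pos: [0.3354, 0.5579, 0.2467]
orientation: [-180.0, 0.0, -46.1]
force: [-0.5, -0.5, 0.3]
opening: 0.0876
gripper_force: 0.0
```

```bash
python3 - <<'E'
from h import *
o=get_obs(); print(o['clock'],o['joint_pos'].round(1),o['tool_pos'],o['orientation'].round(2), np.degrees(np.arctan2(o['tool_pos'][1],o['tool_pos'][0])))
E
```

```text
0.5 [ 76.1  17.7  -0.9  -0.  -71.5 -32.2] [0.33542281 0.55787864 0.24668871] [-1.800e+02  1.000e-02 -4.608e+01] 58.98374101915545
```

```bash
python3 - <<'E'
from h import *
k=[(.335,.558),(.40,.48),(.45,.39),(.49,.30),(.53,.20),(.55,.10),(.55,0),(.55,-.09),(.54,-.18),(.535,-.252)]
plan([(x,y,.25,-46-209/9*(i)) for i,(x,y) in enumerate(k) if i]+[(.535,-.252,.18,-255),(.535,-.252,.12,-255)])
E
```

```text
[1.009, 0.075, -0.033, 0.0, 0.001, 0.808] rows 3 BAD
[1.019, -0.148, -0.0, 0.0, -0.0, 0.811] rows 3 BAD
[0.882, -0.438, -0.0, 0.0, -0.0, 0.811] rows 3 
[0.728, -0.794, -0.0, 0.0, -0.0, 0.811] rows 3 
[0.507, -0.885, -0.0, -0.0, -0.0, 0.811] rows 3 
[0.307, -0.952, -0.0, 0.0, -0.0, 0.811] rows 3 
[-0.084, -0.896, -0.0, -0.0, -0.0, 0.811] rows 3 
[-0.342, -0.838, -0.0, 0.0, -0.0, 0.811] rows 3 
[-0.535, -0.485, -0.0, 0.0, -0.0, 0.811] rows 3 
[0.0, -0.0, 0.7, 0.0, 0.0, 0.0] rows 2 
[0.0, -0.0, 0.6, 0.0, 0.0, 0.0] rows 2
```

{"op": "step_arm", "data": {"steps": [[[0.99,0.07,-0.03,0,0,0.81],[0.99,0.07,-0.03,0,0,0.81],[0.99,0.07,-0.03,0,0,0.81],[0.99,0.07,-0.03,0,0,0.81]]]}}

```text
clock: 0.9
tool_pos: [0.3986, 0.4823, 0.2492]
orientation: [180.0, -0.0, -69.1]
force: [0.5, 0.5, 0.7]
opening: 0.0876
gripper_force: 0.0
```

{"op": "step_arm", "data": {"steps": [[[1,-0.15,0,0,0,0.81],[1,-0.15,0,0,0,0.81],[1,-0.15,0,0,0,0.81],[1,-0.15,0,0,0,0.81]]]}}

```text
clock: 1.3
tool_pos: [0.448, 0.3948, 0.2493]
orientation: [180.0, -0.0, -92.1]
force: [-1.0, 0.6, -0.6]
opening: 0.0876
gripper_force: 0.0
```

{"op": "step_arm", "data": {"steps": [[[0.88,-0.44,0,0,0,0.81],[0.88,-0.44,0,0,0,0.81],[0.88,-0.44,0,0,0,0.81],[0.88,-0.44,0,0,0,0.81]]]}}

```text
clock: 1.7
tool_pos: [0.4884, 0.3057, 0.2493]
orientation: [180.0, -0.0, -115.2]
force: [-0.6, -0.1, 0.4]
opening: 0.0877
gripper_force: 0.0
```

{"op": "step_arm", "data": {"steps": [[[0.73,-0.79,0,0,0,0.81],[0.73,-0.79,0,0,0,0.81],[0.73,-0.79,0,0,0,0.81],[0.73,-0.79,0,0,0,0.81]]]}}

```text
clock: 2.1
tool_pos: [0.5286, 0.2057, 0.2493]
orientation: [180.0, -0.0, -138.4]
force: [0.4, 0.7, -0.4]
opening: 0.0876
gripper_force: 0.0
```

{"op": "step_arm", "data": {"steps": [[[0.51,-0.89,0,0,0,0.81],[0.51,-0.89,0,0,0,0.81],[0.51,-0.89,0,0,0,0.81],[0.51,-0.89,0,0,0,0.81]]]}}

```text
clock: 2.5
tool_pos: [0.549, 0.1055, 0.2494]
orientation: [180.0, -0.0, -161.6]
force: [0.7, 0.3, 0.1]
opening: 0.0878
gripper_force: 0.0
```

{"op": "step_arm", "data": {"steps": [[[0.31,-0.95,0,0,0,0.81],[0.31,-0.95,0,0,0,0.81],[0.31,-0.95,0,0,0,0.81],[0.31,-0.95,0,0,0,0.81]]]}}

```text
clock: 2.9
tool_pos: [0.5492, 0.0058, 0.2495]
orientation: [180.0, 0.0, 175.3]
force: [-0.3, -0.1, -0.9]
opening: 0.0876
gripper_force: 0.0
```

{"op": "step_arm", "data": {"steps": [[[-0.08,-0.9,0,0,0,0.81],[-0.08,-0.9,0,0,0,0.81],[-0.08,-0.9,0,0,0,0.81],[-0.08,-0.9,0,0,0,0.81]]]}}

```text
clock: 3.3
tool_pos: [0.5494, -0.0844, 0.2493]
orientation: [180.0, -0.0, 152.1]
force: [-0.1, 0.4, -0.5]
opening: 0.0876
gripper_force: 0.0
```

{"op": "step_arm", "data": {"steps": [[[-0.34,-0.84,0,0,0,0.81],[-0.34,-0.84,0,0,0,0.81],[-0.34,-0.84,0,0,0,0.81],[-0.34,-0.84,0,0,0,0.81]]]}}

```text
clock: 3.7
tool_pos: [0.5396, -0.1746, 0.2494]
orientation: [180.0, -0.0, 128.9]
force: [0.5, 0.1, 0.0]
opening: 0.0874
gripper_force: 0.0
```

{"op": "step_arm", "data": {"steps": [[[-0.53,-0.48,0,0,0,0.81],[-0.53,-0.48,0,0,0,0.81],[-0.53,-0.48,0,0,0,0.81],[-0.53,-0.48,0,0,0,0.81],[-0.53,-0.48,0,0,0,0.81]]]}}

```text
clock: 4.2
tool_pos: [0.535, -0.2455, 0.2495]
orientation: [180.0, -0.0, 105.9]
force: [0.8, 0.0, -0.6]
opening: 0.0872
gripper_force: 0.0
```

```bash
python3 - <<'E'
from h import *
o=get_obs(); print(o['clock'],o['joint_pos'].round(1),o['tool_pos'],o['orientation'].round(2))
plan([(.535,-.252,.18,-255),(.535,-.252,.12,-255),(*res(0.034),.12,-255),(*res(.1),.12,-255),(*res(.12),.12,-255)])
E
```

```text
4.2 [  -5.6   11.7   -8.6   -0.   -69.8 -158.5] [ 0.53503079 -0.24549362  0.24954064] [ 1.7999e+02 -1.0000e-02  1.0586e+02]
[-0.063, -0.018, 0.695, 0.0, -0.0, 0.03] rows 2 
[0.0, -0.0, 0.6, 0.0, 0.0, 0.0] rows 2 
[-0.131, 0.586, 0.0, 0.0, 0.0, 0.0] rows 2 
[-0.137, 0.646, 0.0, 0.0, 0.0, 0.0] rows 2 
[-0.042, 0.196, 0.0, 0.0, 0.0, 0.0] rows 1
```

{"op": "step_arm", "data": {"steps": [[[-0.06,-0.02,0.3,0,0,0.03],[-0.06,-0.02,0.7,0,0,0.03],[-0.06,-0.02,0.7,0,0,0.03]]]}}

```text
clock: 4.5
tool_pos: [0.5312, -0.2513, 0.1748]
orientation: [-179.6, -0.3, 104.8]
force: [-0.4, -0.2, -0.2]
opening: 0.0875
gripper_force: 0.0
```

{"op": "step_arm", "data": {"steps": [[[0,0,0.3,0,0,0],[0,0,0.6,0,0,0],[0,0,0.6,0,0,0],[0,0,0.6,0,0,0]]]}}

```text
clock: 4.9
tool_pos: [0.535, -0.2532, 0.1212]
orientation: [180.0, 0.1, 104.6]
force: [0.1, 0.5, -0.0]
opening: 0.0873
gripper_force: 0.0
```

{"op": "step_arm", "data": {"steps": [[[-0.03,0.1,0,0,0,0],[-0.05,0.2,0,0,0,0],[-0.07,0.3,0,0,0,0],[-0.09,0.4,0,0,0,0],[-0.11,0.5,0,0,0,0],[-0.13,0.59,0,0,0,0]]]}}

```text
clock: 5.5
tool_pos: [0.5952, -0.2513, 0.1195]
orientation: [-180.0, -0.0, 104.4]
force: [-1.6, -0.5, 0.9]
opening: 0.0875
gripper_force: 0.9
```

{"op": "step_arm", "data": {"steps": [[[-0.02,0.1,0,0,0,0],[-0.04,0.2,0,0,0,0],[-0.06,0.3,0,0,0,0],[-0.08,0.4,0,0,0,0],[-0.1,0.5,0,0,0,0],[-0.12,0.55,0,0,0,0],[-0.13,0.6,0,0,0,0],[-0.14,0.65,0,0,0,0]]]}}

```text
clock: 6.3
tool_pos: [0.661, -0.2485, 0.1193]
orientation: [-180.0, -0.0, 104.4]
force: [-1.7, 0.8, -1.0]
opening: 0.0874
gripper_force: 0.9
```

Pushing works, at about 1.7 N. I'll continue in small steps up to the stop.

{"op": "step_arm", "data": {"steps": [[[-0.01,0.03,0,0,0,0],[-0.02,0.06,0,0,0,0],[-0.02,0.09,0,0,0,0],[-0.02,0.09,0,0,0,0]]]}}

```text
clock: 6.7
tool_pos: [0.6686, -0.2488, 0.1192]
orientation: [-179.8, -0.0, 104.4]
force: [-6.0, -0.8, 0.9]
opening: 0.0879
gripper_force: 2.8
```

{"op": "step_arm", "data": {"steps": [[[0,0.02,0,0,0,0],[0,0.03,0,0,0,0],[0,0.03,0,0,0,0]]]}}

```text
clock: 7.0
tool_pos: [0.6688, -0.2488, 0.1189]
orientation: [-179.5, -0.1, 104.3]
force: [-12.8, -2.6, 4.5]
opening: 0.0877
gripper_force: 6.3
```

{"op": "step_arm", "data": {"steps": [[[0.03,-0.15,0,0,0,0],[0.03,-0.15,0,0,0,0],[0.03,-0.15,-0.4,0,0,0],[0.03,-0.15,-0.8,0,0,0],[0.03,-0.15,-0.9,0,0,0],[0.03,-0.15,-0.9,0,0,0]]]}}

```text
clock: 7.6
tool_pos: [0.6598, -0.2488, 0.213]
orientation: [179.7, 0.2, 104.4]
force: [0.1, -0.1, -1.1]
opening: 0.0877
gripper_force: 0.0
```

```bash
python3 - <<'E'
from h import *
print(res(-.076))
plan([(.57,-.25,.23,-255),(*res(-.076),.23,-255)])
E
```

```text
[ 0.48510416 -0.25527753]
[0.212, -0.871, -0.176, 0.011, 0.006, -0.02] rows 2 
[0.169, -0.834, -0.0, 0.0, 0.0, 0.0] rows 2
```

{"op": "step_arm", "data": {"steps": [[[0.21,-0.87,-0.18,0,0,-0.02],[0.21,-0.87,-0.18,0,0,-0.02],[0.21,-0.87,-0.18,0,0,-0.02]]]}}

```text
clock: 7.9
tool_pos: [0.5648, -0.2499, 0.2284]
orientation: [180.0, -0.0, 104.9]
force: [-0.2, -0.9, 0.9]
opening: 0.0875
gripper_force: 0.0
```

{"op": "step_arm", "data": {"steps": [[[0.17,-0.83,0,0,0,0],[0.17,-0.83,0,0,0,0],[0.17,-0.83,0,0,0,0],[0.17,-0.83,0,0,0,0]]]}}

```text
clock: 8.3
tool_pos: [0.4836, -0.2549, 0.2275]
orientation: [180.0, 0.0, 105.0]
force: [0.3, -0.2, 0.0]
opening: 0.0874
gripper_force: 0.0
```

```bash
python3 - <<'E'
from h import *
o=get_obs(); print(o['clock'],o['joint_pos'].round(1),o['tool_pos'],o['orientation'].round(2))
for n in('wrist','top'):
    im,d,c=snap(n,n+'1'); P=pts(d,c)
    m=(abs(P[...,2]-.088)<.006)&(np.hypot(P[...,0]-.485,P[...,1]+.255)<.055)
    a=P[m]; print(n,len(a),a.mean(0).round(4), cv2.minEnclosingCircle((a[:,:2]*1000).astype(np.float32)))
    m=(abs(P[...,2]-.141)<.008)&(np.hypot(P[...,0]-.635,P[...,1]+.247)<.06); a=P[m]
    if len(a): print('bar',len(a),a.mean(0),cv2.minAreaRect((a[:,:2]*1000).astype(np.float32)))
w=cv2.imread('pics/wrist1.png'); t=cv2.imread('pics/top1.png')[130:310,340:480]
cv2.imwrite('pics/m1.png',np.hstack([cv2.resize(w,(480,360)),cv2.resize(t,(280,360))]))
E
```

```text
8.3 [  -7.3    8.4  -15.6   -0.   -66.  -157.8] [ 0.48355908 -0.25492502  0.22747608] [1.7996e+02 1.0000e-02 1.0497e+02]
wrist 3941 [ 0.4839 -0.2537  0.089 ] ((484.35662841796875, -255.0911865234375), 31.76994514465332)
bar 467 [ 0.6301355  -0.21930658  0.13981752] ((632.0847778320312, -220.2919464111328), (14.810111045837402, 15.85991382598877), 6.515968322753906)
top 269 [ 0.4704 -0.2542  0.0891] ((475.31072998046875, -253.97325134277344), 29.195411682128906)
bar 63 [ 0.63678105 -0.26716807  0.14168567] ((635.5549926757812, -264.9582214355469), (12.478463172912598, 35.160301208496094), 5.678558349609375)
```

View pics/m1.png

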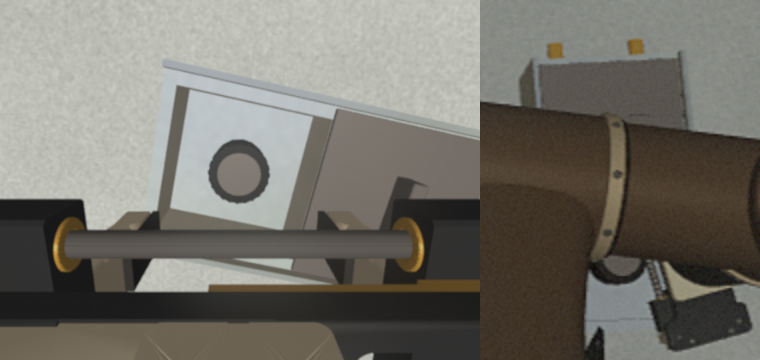

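The wrist view shows the cap knob at (239,172) in the open well, with the cover back. The cap measures (0.4844, -0.2551) at z 0.089, matching the expected neck axis. The bar is at x≈0.634, so the cover is at its stop. Next: descend and grip.

{"op": "step_arm", "data": {"steps": [[[0,0.01,0.4,0,0,0],[0,0.01,0.8,0,0,0],[0,0.01,0.9,0,0,0],[0,0.01,0.9,0,0,0]]]}}

```text
clock: 8.8
tool_pos: [0.4842, -0.2544, 0.1359]
orientation: [-179.8, -0.1, 105.0]
force: [-0.8, 0.3, 0.9]
opening: 0.0881
gripper_force: 0.0
```

{"op": "step_arm", "data": {"steps": [[[0,0,0.2,0,0,0],[0,0,0.4,0,0,0],[0,0,0.6,0,0,0],[0,0,0.76,0,0,0],[0,0,0.76,0,0,0],[0,0,0.76,0,0,0]]]}}

```text
clock: 9.4
tool_pos: [0.486, -0.2549, 0.0631]
orientation: [179.9, 0.1, 105.0]
force: [-0.6, -0.3, 0.1]
opening: 0.0877
gripper_force: 0.0
```

```bash
python3 - <<'E'
from h import *
plan([(.4847,-.2552,.061,-255)])
E
```

```text
[0.001, -0.014, 0.021, 0.003, 0.002, 0.001] rows 1
```

Centred within 1–2 mm. I'll close the jaw.

{"op": "step_arm", "data": {"steps": [[[0,-0.01,0.02,0,0,0],[0,-0.01,0.02,0,0,0],[0,-0.01,0.02,0,0,0],[0,-0.01,0.02,0,0,0],[0,-0.01,0.02,0,0,0],[0,-0.01,0.02,0,0,0],[0,-0.01,0.02,0,0,0],[0,-0.01,0.02,0,0,0]]], "jaw": 255}}

```text
clock: 10.2
tool_pos: [0.4839, -0.2549, 0.0601]
orientation: [180.0, 0.0, 105.0]
force: [-0.3, 1.1, 6.1]
opening: 0.0614
gripper_force: 30.0
```

{"op": "step_arm", "data": {"steps": [[[0,0,-0.003,0,0,-0.15],[0,0,-0.006,0,0,-0.3],[0,0,-0.009,0,0,-0.45],[0,0,-0.013,0,0,-0.6],[0,0,-0.017,0,0,-0.8],[0,0,-0.021,0,0,-1],[0,0,-0.021,0,0,-1]]]}}

```text
clock: 10.9
tool_pos: [0.4833, -0.2548, 0.0613]
orientation: [-180.0, -0.0, 133.7]
force: [0.0, -0.0, -1.5]
opening: 0.0612
gripper_force: 30.0
```

{"op": "step_arm", "data": {"steps": [[[0,0,-0.005,0,0,-0.25],[0,0,-0.011,0,0,-0.5],[0,0,-0.016,0,0,-0.75],[0,0,-0.021,0,0,-1],[0,0,-0.021,0,0,-1]]]}}

```text
clock: 11.4
tool_pos: [0.4834, -0.2548, 0.0635]
orientation: [-180.0, -0.0, 162.2]
force: [-0.1, -1.0, -0.9]
opening: 0.0612
gripper_force: 30.0
```

{"op": "step_arm", "data": {"steps": [[[0,0,-0.005,0,0,-0.25],[0,0,-0.011,0,0,-0.5],[0,0,-0.016,0,0,-0.75],[0,0,-0.021,0,0,-1],[0,0,-0.021,0,0,-1]]]}}

```text
clock: 11.9
tool_pos: [0.4834, -0.2552, 0.0657]
orientation: [-180.0, -0.0, -169.3]
force: [-0.1, -3.7, -1.9]
opening: 0.0615
gripper_force: 30.0
```

{"op": "step_arm", "data": {"steps": [[[0,0,-0.005,0,0,-0.25],[0,0,-0.011,0,0,-0.5],[0,0,-0.016,0,0,-0.75],[0,0,-0.022,0,0,-1],[0,0,-0.022,0,0,-1]]]}}

```text
clock: 12.4
tool_pos: [0.4836, -0.2554, 0.0681]
orientation: [-180.0, -0.0, -140.7]
force: [0.3, -4.9, -1.5]
opening: 0.0616
gripper_force: 30.0
```

{"op": "step_arm", "data": {"steps": [[[0,0,-0.005,0,0,-0.25],[0,0,-0.011,0,0,-0.5],[0,0,-0.016,0,0,-0.75],[0,0,-0.021,0,0,-1],[0,0,-0.021,0,0,-1]]]}}

```text
clock: 12.9
tool_pos: [0.4841, -0.2554, 0.0704]
orientation: [-179.9, -0.0, -112.0]
force: [-0.3, -5.8, -1.7]
opening: 0.0613
gripper_force: 30.0
```

{"op": "step_arm", "data": {"steps": [[[0,0,-0.005,0,0,-0.25],[0,0,-0.011,0,0,-0.5],[0,0,-0.016,0,0,-0.75],[0,0,-0.022,0,0,-1],[0,0,-0.022,0,0,-1]]]}}

```text
clock: 13.4
tool_pos: [0.4842, -0.2555, 0.0726]
orientation: [-179.9, -0.1, -83.4]
force: [0.7, -5.8, -1.0]
opening: 0.0613
gripper_force: 30.0
```

{"op": "step_arm", "data": {"steps": [[[0,0,-0.005,0,0,-0.25],[0,0,-0.011,0,0,-0.5],[0,0,-0.016,0,0,-0.75],[0,0,-0.021,0,0,-1],[0,0,-0.021,0,0,-1]]]}}

```text
clock: 13.9
tool_pos: [0.4842, -0.2555, 0.0747]
orientation: [-180.0, -0.1, -54.7]
force: [1.0, -5.9, -2.3]
opening: 0.0615
gripper_force: 30.0
```

{"op": "step_arm", "data": {"steps": [[[0,0,-0.005,0,0,-0.25],[0,0,-0.011,0,0,-0.5],[0,0,-0.016,0,0,-0.75],[0,0,-0.022,0,0,-1],[0,0,-0.022,0,0,-1]]]}}

```text
clock: 14.4
tool_pos: [0.4846, -0.2551, 0.077]
orientation: [-180.0, -0.1, -26.1]
force: [3.5, -4.2, -2.0]
opening: 0.0613
gripper_force: 30.0
```

{"op": "step_arm", "data": {"steps": [[[0,0,-0.005,0,0,-0.25],[0,0,-0.011,0,0,-0.5],[0,0,-0.016,0,0,-0.75],[0,0,-0.021,0,0,-1],[0,0,-0.021,0,0,-1]]]}}

```text
clock: 14.9
tool_pos: [0.4846, -0.2551, 0.0791]
orientation: [180.0, -0.1, 2.5]
force: [2.8, -4.7, -1.5]
opening: 0.0615
gripper_force: 30.0
```

```bash
python3 - <<'E'
from h import *
o=get_obs(); print(o['clock'],o['joint_pos'].round(1),o['tool_pos'],o['orientation'].round(2),o['force'],o['moment'])
E
```

```text
14.9 [ -7.2  16.8 -26.4   0.  -46.7  99.7] [ 0.48459949 -0.2551116   0.07908679] [ 1.7996e+02 -1.0000e-01  2.5100e+00] [ 2.83739373 -4.67763053 -1.49385301] [-1.41274003e+00 -1.04683680e+00  1.14904889e-03]
```

{"op": "step_arm", "data": {"steps": [[[0,0,-0.005,0,0,-0.25],[0,0,-0.011,0,0,-0.5],[0,0,-0.016,0,0,-0.75],[0,0,-0.021,0,0,-1],[0,0,-0.021,0,0,-1]]]}}

```text
clock: 15.4
tool_pos: [0.4844, -0.2549, 0.0811]
orientation: [179.9, -0.1, 31.1]
force: [3.0, -3.2, -0.8]
opening: 0.061
gripper_force: 30.0
```

{"op": "step_arm", "data": {"steps": [[[0,0,-0.005,0,0,-0.2],[0,0,-0.01,0,0,-0.4],[0,0,-0.01,0,0,-0.4]]]}}

```text
clock: 15.7
tool_pos: [0.4843, -0.2548, 0.082]
orientation: [179.9, -0.1, 42.5]
force: [4.3, -3.0, -0.1]
opening: 0.0613
gripper_force: 30.0
```

{"op": "step_arm", "data": {"steps": [[[0,0,-0.02,0,0,0],[0,0,-0.04,0,0,0],[0,0,-0.06,0,0,0]]]}}

```text
clock: 16.0
tool_pos: [0.4837, -0.2545, 0.0878]
orientation: [-180.0, -0.0, 42.6]
force: [2.9, -0.0, -2.2]
opening: 0.0615
gripper_force: 30.0
```

```bash
python3 - <<'E'
from h import *
z=np.load('pics/top0.npz'); P=pts(z['d'],z); hsv=cv2.cvtColor(z['im'],cv2.COLOR_RGB2HSV)
m=(hsv[...,1]>85)&(np.hypot(P[...,0]-.6,P[...,1]-.212)<.056)&(P[...,2]<.02)
k=cv2.morphologyEx(m.astype(np.uint8),cv2.MORPH_OPEN,np.ones((3,3)));a=P[k>0];print('coaster',a.mean(0),cv2.minEnclosingCircle((a[:,:2]*1000).astype(np.float32)))
plan([(.4845,-.255,.17,42),(.4845,-.255,.24,42),(.53,-.17,.24,29),(.56,-.08,.24,16),(.58,.01,.24,3),(.59,.1,.24,3),(.6,.19,.24,3),(.6,.212,.2,3)])
E
```

```text
coaster [0.59907836 0.21223387 0.01047803] ((599.6297607421875, 212.00448608398438), 49.850074768066406)
[0.002, 0.009, -0.822, -0.001, -0.001, 0.022] rows 2 
[-0.0, 0.0, -0.7, 0.0, 0.0, 0.0] rows 2 
[0.907, -0.327, -0.0, 0.0, -0.0, 0.454] rows 2 
[0.699, -0.642, -0.0, 0.0, -0.0, 0.454] rows 2 
[0.44, -0.81, -0.0, 0.0, -0.0, 0.454] rows 2 
[0.147, -0.894, -0.0, 0.0, 0.0, 0.0] rows 2 
[0.147, -0.894, -0.0, 0.0, 0.0, 0.0] rows 2 
[0.012, -0.22, 0.4, 0.0, 0.0, 0.0] rows 1
```

{"op": "step_arm", "data": {"steps": [[[0,0,-0.2,0,0,0],[0,0,-0.4,0,0,0],[0,0,-0.6,0,0,0],[0,0,-0.82,0,0,0]]]}}

```text
clock: 16.4
tool_pos: [0.4818, -0.2543, 0.17]
orientation: [-179.8, 0.1, 42.7]
force: [0.5, -0.7, -0.5]
opening: 0.0611
gripper_force: 30.0
```

{"op": "step_arm", "data": {"steps": [[[0,0,-0.3,0,0,0],[0,0,-0.5,0,0,0],[0,0,-0.7,0,0,0],[0,0,-0.7,0,0,0]]]}}

```text
clock: 16.8
tool_pos: [0.4838, -0.2549, 0.2424]
orientation: [179.9, -0.1, 42.7]
force: [1.0, -0.3, -1.7]
opening: 0.0613
gripper_force: 30.0
```

{"op": "step_arm", "data": {"steps": [[[0.2,-0.08,0,0,0,0.1],[0.45,-0.16,0,0,0,0.22],[0.7,-0.25,0,0,0,0.35],[0.91,-0.33,0,0,0,0.45]]]}}

```text
clock: 17.2
tool_pos: [0.5268, -0.1674, 0.2384]
orientation: [-179.9, 0.1, 29.7]
force: [0.5, 0.2, -1.6]
opening: 0.0615
gripper_force: 30.0
```

{"op": "step_arm", "data": {"steps": [[[0.23,-0.21,0,0,0,0.15],[0.46,-0.42,0,0,0,0.3],[0.7,-0.64,0,0,0,0.45]]]}}

```text
clock: 17.5
tool_pos: [0.555, -0.0771, 0.2384]
orientation: [-179.9, 0.2, 16.8]
force: [0.3, 0.8, -2.4]
opening: 0.0614
gripper_force: 30.0
```

{"op": "step_arm", "data": {"steps": [[[0.15,-0.27,0,0,0,0.15],[0.3,-0.54,0,0,0,0.3],[0.44,-0.81,0,0,0,0.45]]]}}

```text
clock: 17.8
tool_pos: [0.5732, 0.0133, 0.2384]
orientation: [180.0, 0.2, 3.9]
force: [-0.7, 0.2, -0.8]
opening: 0.0613
gripper_force: 30.0
```

{"op": "step_arm", "data": {"steps": [[[0.05,-0.3,0,0,0,0],[0.1,-0.6,0,0,0,0],[0.15,-0.9,0,0,0,0]]]}}

```text
clock: 18.1
tool_pos: [0.5813, 0.1039, 0.2383]
orientation: [180.0, 0.2, 4.1]
force: [0.8, 0.4, -1.6]
opening: 0.0616
gripper_force: 30.0
```

{"op": "step_arm", "data": {"steps": [[[0.05,-0.3,0,0,0,0],[0.1,-0.6,0,0,0,0],[0.13,-0.8,0,0,0,0],[0.15,-0.9,0,0,0,0],[0.15,-0.9,0,0,0,0]]]}}

```text
clock: 18.6
tool_pos: [0.5906, 0.1945, 0.2389]
orientation: [180.0, 0.1, 4.3]
force: [0.3, -0.2, 0.3]
opening: 0.0614
gripper_force: 30.0
```

```bash
python3 - <<'E'
from h import *
o=get_obs(); print(o['clock'],o['joint_pos'].round(1),o['tool_pos'],o['orientation'].round(2),o['force'],o['opening'])
im,d,c=snap('wrist','wrist2'); P=pts(d,c)
plan([(.6,.212,.15,3),(.6,.212,.06,3)])
E
```

```text
18.6 [ 36.2  15.2  -5.3  -0.  -69.6  58.1] [0.59060832 0.19446501 0.23891762] [1.7996e+02 1.0000e-01 4.2600e+00] [ 0.33989202 -0.15006312  0.284975  ] 0.06139208901109847
[0.109, -0.177, 0.891, 0.001, 0.003, 0.043] rows 2 
[0.0, -0.0, 0.9, 0.0, 0.0, 0.0] rows 2
```

View pics/wrist2.png

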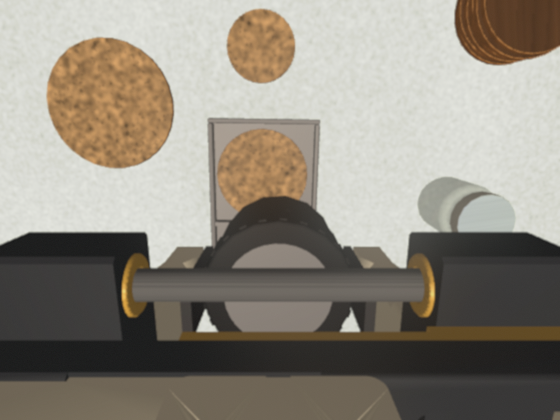

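The cap (280,285) is held upright. The middle coaster (262,172) lies in the bay ahead, and the tape roll is hidden behind the gripper. I'll move over the coaster and descend.

{"op": "step_arm", "data": {"steps": [[[0.09,-0.17,0,0,0,0.04],[0.09,-0.17,0.3,0,0,0.04],[0.09,-0.17,0.6,0,0,0.04],[0.09,-0.17,0.9,0,0,0.04],[0.09,-0.17,0.9,0,0,0.04]]]}}

```text
clock: 19.15
tool_pos: [0.5961, 0.2087, 0.1456]
orientation: [179.8, 0.4, 3.0]
force: [-0.4, -0.5, -1.3]
opening: 0.0615
gripper_force: 30.0
```

{"op": "step_arm", "data": {"steps": [[[0,0,0.25,0,0,0],[0,0,0.5,0,0,0],[0,0,0.75,0,0,0],[0,0,0.95,0,0,0],[0,0,0.95,0,0,0],[0,0,0.95,0,0,0]]]}}

```text
clock: 19.75
tool_pos: [0.5997, 0.2112, 0.0565]
orientation: [-180.0, -0.1, 3.1]
force: [0.5, 0.8, -2.3]
opening: 0.0614
gripper_force: 30.0
```

```bash
python3 - <<'E'
from h import *
o=get_obs(); print(o['tool_pos'],o['force'])
plan([(.5995,.212,.045,3)])
E
```

```text
[0.5997161  0.21124792 0.05645613] [ 0.54086538  0.79253604 -2.33085938]
[-0.002, -0.008, 0.115, -0.0, -0.002, 0.003] rows 1
```

{"op": "step_arm", "data": {"steps": [[[0,0,0.05,0,0,0],[0,0,0.1,0,0,0],[0,0,0.15,0,0,0],[0,0,0.18,0,0,0],[0,0,0.18,0,0,0]]]}}

```text
clock: 20.25
tool_pos: [0.5985, 0.2113, 0.0363]
orientation: [180.0, 0.0, 3.1]
force: [0.3, 0.6, -1.4]
opening: 0.0617
gripper_force: 30.0
```

{"op": "step_arm", "data": {"steps": [[[0,0,0.01,0,0,0],[0,0,0.02,0,0,0],[0,0,0.02,0,0,0]]]}}

```text
clock: 20.55
tool_pos: [0.5988, 0.2115, 0.0348]
orientation: [180.0, 0.0, 3.1]
force: [-1.0, -0.3, -1.7]
opening: 0.0613
gripper_force: 30.0
```

{"op": "step_arm", "data": {"steps": [[[0,0,0.01,0,0,0],[0,0,0.02,0,0,0],[0,0,0.02,0,0,0]]]}}

```text
clock: 20.85
tool_pos: [0.599, 0.2116, 0.0341]
orientation: [-180.0, -0.0, 3.1]
force: [-2.7, -0.5, 7.5]
opening: 0.0614
gripper_force: 30.0
```

Contact came at TCP z 0.034, as predicted, with 7.5 N upward. I'll release and rise straight up.

{"op": "step_arm", "data": {"steps": [[[0,0,0,0,0,0],[0,0,0,0,0,0]]]}}

```text
clock: 21.05
tool_pos: [0.599, 0.2116, 0.0341]
orientation: [-180.0, -0.0, 3.1]
force: [-2.6, -0.1, 7.5]
opening: 0.0614
gripper_force: 30.0
```

{"op": "step_arm", "data": {"steps": [[[0,0,0,0,0,0],[0,0,0,0,0,0],[0,0,0,0,0,0],[0,0,0,0,0,0],[0,0,0,0,0,0],[0,0,0,0,0,0],[0,0,0,0,0,0],[0,0,0,0,0,0]]], "jaw": 0}}

```text
clock: 21.85
tool_pos: [0.5988, 0.2115, 0.0328]
orientation: [180.0, 0.0, 3.1]
force: [-0.6, 0.4, 0.6]
opening: 0.0876
gripper_force: 0.0
```

{"op": "step_arm", "data": {"steps": [[[0,0,-0.1,0,0,0],[0,0,-0.3,0,0,0],[0,0,-0.6,0,0,0],[0,0,-1,0,0,0]]]}}

```text
clock: 22.25
tool_pos: [0.5978, 0.2109, 0.1331]
orientation: [179.9, 0.1, 3.1]
force: [-0.1, 0.7, -0.4]
opening: 0.0877
gripper_force: 0.0
```

{"op": "step_arm", "data": {"steps": [[[-0.2,0,-0.4,0,0,0],[-0.6,0,-0.8,0,0,0],[-0.9,0,-1,0,0,0],[-0.9,0,-1,0,0,0],[-0.9,0,-1,0,0,0]]]}}

```text
clock: 22.75
tool_pos: [0.5088, 0.207, 0.2348]
orientation: [-179.9, -0.2, 3.2]
force: [-0.3, -0.3, -0.0]
opening: 0.0876
gripper_force: 0.0
```

```bash
python3 - <<'E'
from h import *
o=get_obs(); print(o['clock'],o['tool_pos'],o['force'])
im,d,c=snap('wrist','wrist3'); P=pts(d,c)
m=(abs(P[...,2]-.062)<.006)&(np.hypot(P[...,0]-.6,P[...,1]-.212)<.05); a=P[m]
print('cap',len(a),a.mean(0),a[:,2].std(),cv2.minEnclosingCircle((a[:,:2]*1000).astype(np.float32)))
t,d,c=snap('top','top3'); P=pts(d,c)
for n,x,y,z in[('bar',.635,-.247,.141),('jar',.583,.005,.09),('bot',.427,.003,.191),('stack',.781,-.017,.056),('tape',.4875,.2044,.047)]:
    a=P[(abs(P[...,2]-z)<.007)&(np.hypot(P[...,0]-x,P[...,1]-y)<.06)]; print(n,len(a),a.mean(0).round(4) if len(a) else '')
cv2.imwrite('pics/m3.png',np.hstack([cv2.resize(im[:,:,::-1],(400,300)),cv2.resize(t[:,:,::-1],(400,300))]))
E
```

```text
22.75 [0.50877658 0.20695925 0.2348359 ] [-0.34848931 -0.30611103 -0.04219404]
cap 3909 [0.59720339 0.21257184 0.06174526] 0.0009763971235738775 ((596.8046264648438, 212.4996795654297), 31.492284774780273)
bar 195 [ 0.6336 -0.2464  0.1414]
jar 392 [0.5825 0.0051 0.0904]
bot 118 [0.427  0.0028 0.1905]
stack 1260 [ 0.7809 -0.0178  0.0563]
tape 180 [0.4735 0.2046 0.0493]
```

View pics/m3.png

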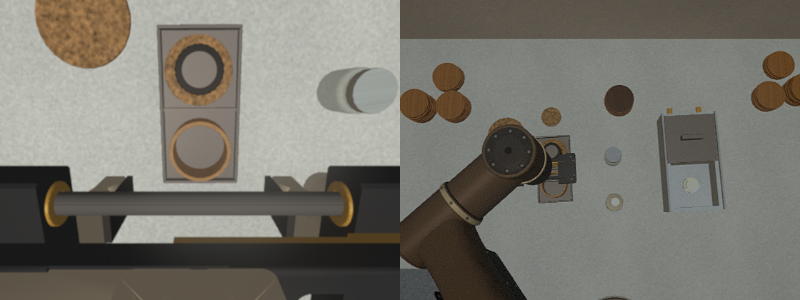

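The cap (199,69) stands upright on the coaster: its top is level at z 0.062 and it is about 3 mm off centre. The tape roll (199,149), jar, bottle and stack have not moved, and the cover is fully back with the bare neck showing at (690,185).

```bash
python3 -c "
from plant import *
print(close_job())"
```

```text
the job is handed in; nothing more can be done
None
```

I handed the job in at about 23 s of the 72 s limit: the cover is at its stop, and the unscrewed cap stands upright and released about 3 mm from the coaster's centre. The tape roll, bottle, jar and coaster stack stand where they were; the hand-in returned no verdict.

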